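Serve the next ball from the rack and tee it up on the wooden ball game

TASK

Serve the next ball on the wooden ball game. Twist the black knob on top of the ball rack clockwise to its stop, hold it there until a ball has rolled out and down to the end of the rails, then let the knob spring back home so that the next ball moves up to the gate. Pick up the served ball and set it gently in the round cup on the game's start block, without dropping it in; serve only that one ball and do not disturb the tape and tools lying about.

Things in the scene. Friction and masses are not known exactly. Their poses are not given: they have to be found in the camera images.
- rack: Fixed wooden ball rack, base x -130..280, y -92..92 mm. Two 10 mm dowel rails (40 mm apart, middle line y -38) slope down 6 deg to its front, -x; balls queue on them. Housing with flat cover (x -25..105, y -90..90, top 140 mm above table) bridges the rails and carries the knob. End stop x -115, 90 mm high. Origin on the table; x up the rails, y left, z up.
- serve_knob (a joint): Turn of the knob, rad: 0 home, grows clockwise seen from above, firm stop at 1.40. Spring 0.04 N m at home, 0.13 at the stop; let go, it is home in 0.5 s. It turns a wheel under the cover: the front ball moves along with it, is let go at about 1.2 and lies at the rail end some 0.6 s later; let go before that, the wheel takes it back. On return the next ball rolls up to the gate in 0.5 s.
- knob_grip (a point): Centre of the knob, on its vertical axis, 173 mm above the table. Round fluted black cylinder, 58 mm diameter, 34 mm high (156 to 190 mm above the table), steel pointer strip on top, stop arm and two pins (152 mm high) below it. May be taken at any yaw, nothing beside it; opened fingers leave it free to spring back. In rack frame x 40, y 14 mm; turns with the knob.
- ball_1: Plain turned wooden ball, 60 mm diameter, about 80 g; origin at its centre. At the start it is the front ball, at the gate under the cover (rack x 70, z 89 mm), hidden from above. It is the ball to serve.
- ball_2: Same ball, second in the queue, 60 mm behind the first, half hidden by the cover; origin at its centre. It stays in the rack and rolls up to the gate (rack x 70, z 89 mm) when the knob has returned.
- ball_3: Same ball, third in the queue; origin at its centre. It stays in the rack, behind the second.
- rail_end (a point): Centre of a ball at rest at the low end of the rails, against the end stop: rack x -84.5, y -38 mm, 73 mm above the table. The rails run under the ball (axes 20 mm either side of its middle, 44 mm above the table), so fingers that close along the rack's y have free room beside the ball on both sides. Axes as the rack's.
- game: Fixed wooden ball game, 420 (x) x 360 (y) mm: deck with nine 68 mm holes 100 mm above the table, walls to 175 mm left, right and far; at the robot's side an oak board (top 110 mm) with the start block, right of it a small controller board (y -173..-103, top 130 mm). Origin on the table 120 mm behind the front edge, midway; x away from the robot, y left, z up.
- cup_seat (a point): Centre of the ball when it sits in the cup: 165 mm above the table, game x -55, y -50 mm. The cup is a turned wooden ring, 52 mm outside, 38 mm inside, 14 mm high, rim at 142 mm (23 mm below this point), on a 90 x 90 mm block with its top at 128 mm. The ball rests on the ring's inner edge; the ring is narrower than the ball, so fingers pass beside it.
- tape_roll: Bystander: roll of masking tape lying on the game's oak board left of the start block, 100 mm diameter, 25 mm high; origin under its centre.
- screwdriver: Bystander: screwdriver, 200 mm long, lying on the table roughly along y; origin under it.
- try_square: Bystander: try square lying on the table, wooden stock 115 mm, steel blade 150 mm; origin under the corner where they join.
Things that resemble listed ones, but are neither listed nor needed, are in the scene too. Leave any turquoise look-alike of the ball_2 alone. What is shaped like the ball_1 but green is not meant.

How it is judged (in metres and radians):
On the way, in this order (a step that is already met when the one before it is completed fails the run):
1. the knob is held at its stop (within 0.1 rad of it) with the first ball down at the end of the rails (within 20 mm) (value of joint serve_knob above 1.3 rad and distance between ball_1 and rail_end below 0.02 m), for 0.2 s.
2. the first ball still lies at the end of the rails (within 12 mm) and the knob has been let go and has sprung back home (below 0.1 rad) (distance between ball_1 and rail_end below 0.012 m and value of joint serve_knob below 0.1 rad), for 0.2 s.
At the end, for the whole second after the job is handed in: ball_1 rests in the cup (centre within 8 mm of cup_seat, slower than 0.03 m/s), the knob is home (below 0.1 rad), ball_2 has moved up to the gate (its x in the rack's frame 50 to 95 mm) and ball_3 waits behind it (110 to 165 mm, centres less than 75 mm apart) (distance between ball_1 and cup_seat below 0.008 m and linear speed of ball_1 below 0.03 m/s and value of joint serve_knob below 0.1 rad and x of ball_2 in the frame of rack between 0.05 and 0.095 m and x of ball_3 in the frame of rack between 0.11 and 0.165 m and distance between ball_2 and ball_3 below 0.075 m); the robot touches nothing.
It fails at once if a second ball is let out of the rack (x of any of ball_2, ball_3 in the frame of rack below 0.02 m).
It fails at once if the ball is dropped into the cup (faster than 0.6 m/s near the cup, that is from more than about 18 mm, out of the fingers) (horizontal distance between ball_1 and cup_seat below 0.06 m and linear speed of ball_1 above 0.6 m/s and contact force between the fingers and ball_1 below 0.1 N).
It fails at once if the roll of tape is moved by more than 30 mm (distance of tape_roll from where it was at the start of the episode above 0.03 m).
It fails at once if the screwdriver is moved by more than 30 mm (distance of screwdriver from where it was at the start of the episode above 0.03 m).
It fails at once if the try square is moved by more than 30 mm (distance of try_square from where it was at the start of the episode above 0.03 m).
It also fails if it takes over 59 s, if anything falls off the work surface, if the arm or the gripper's body presses on something with over 40 N, if the wrist force passes 120 N, or if a joint passes its speed limit or range.

ROBOT

A 6-joint arm with a two-finger parallel gripper is mounted at the origin on the work surface. World frame = base frame: x ahead of the robot, y to its left, z up, the work surface at z = 0. Lengths are in mm, angles in rad, forces in N, time in s.
With the tool pointing down it reaches from about 150 to 775 mm from the base axis. Payload 6.1 kg.
Tool frame: the origin (TCP) lies midway between the tips of the shut fingers; the grasp point (between the pads) lies 19 mm behind it; z points along the fingers, x is the direction in which the jaws open and shut, and the axes are right-handed (so a half turn about z gives the same grasp; the last joint's range is limited). The gripper opens to 85 mm and grips with 20 to 120 N. Pads are 22 mm wide; open, the fingers measure 114 mm over their backs; the gripper's body (76 mm by 85 mm) begins 54 mm behind the grasp point. The pads swing forward as they close: fully open they stand 13 mm farther back than shut.
Start: joints at [1.132, 0.126, -0.04, 1.405, 0, 1.571], TCP at [223.04, 475.249, 231.295] pointing down, gripper open.
Joint ranges: [-2.72, 2.72], [-0.95, 1.95], [-1.27, 1.35], [-1.78, 2.02], [-1.46, 1.47], [-3.14, 3.14]. Speed limits (rad/s): [2.39, 2.39, 3.01, 3.14, 3.14, 3.14].

INTERFACE

Orientations are given as a 3x3 rotation matrix whose columns are the frame's x, y, z axes.
In Python, from rig import reach, move_linear, move_j, gripper_to, dwell, solve_ik, sense, get_image, camera_info, MotionError, finish_job, spot_in, cut_out gives the robot as it stands. Calls block until the motion is done:
- reach(position, orientation): joint-space move of the TCP to a pose.
- move_linear(position, feed=150, attitude=None, force_limit=None): straight line of the TCP; attitude=None keeps the orientation; feed is the mean speed in mm/s. With force_limit (N) it stops when the force on the tool has changed by that much, and returns True; else False.
- move_j(angles): joint-space move.
- gripper_to(opening): opening from 0.0 (shut) to 1.0 (fully open); the grip force is fixed at half the most; returns when the fingers have stopped.
- dwell(seconds).
- solve_ik(position, orientation): joint angles nearest the present ones, or None.
- sense(): the state.
- get_image(name): name is "scene" or "top" or "wrist"; returns the picture (420x560x3 uint8, red, green, blue); there is no depth.
- camera_info(name): a dict with "mtx" (3x3 intrinsics, pixels), "rvec" (rotation vector, rad) and "tvec" (3), from world to camera coordinates, as OpenCV has them. Camera axes: x right, y down, z forward; pixel columns grow to the right and rows downward; lengths in mm; the calibration is good to about 2 mm. A picture is of the moment at which its call begins: read the wrist's pose just before it. camera_info takes no time and is no camera call; for the wrist camera it gives the pose at the moment of the call.
A pose or a line that the arm cannot do raises MotionError and nothing moves.
- finish_job(): hands the job in, once; it reports no verdict.
Trained networks look in the newest picture that a camera, given by its name, has taken for a name from the list of things; names that differ only in an ending like _2 or _b are one class to them, and where a whole thing is asked for, a point or a joint stands for the part that bears it (a point fixed in the world has none). Each returns a list of dicts, best first, with "score" (0 to 1); they miss things now and then, are a little off and sometimes report something else, mostly with a low value. They report only what shows in the picture. A call takes as long as a camera call. They do not tell look-alikes from the thing itself.
- spot_in(camera, target): "position" ([x, y, z] in mm, in world coordinates, good to about 4 mm: the middle of the surface that is visible of it).
- cut_out(camera, target): "region" (420x560 bool, what is visible of it).
The state is a dict: "time_s": time; "joint_pos": joint angles; "joint_velocities": joint speeds; "joint_torque": joint torques, N m; "tcp_pos": TCP position; "eef_rot": TCP orientation; "force": force on the tool from outside, world axes, zero at the start; "wrist_torque": the same for the moment, N m; "grip_width": opening from 0.0 (shut) to 1.0 (fully open).
Only numpy, scipy, OpenCV 4.12 (cv2) and the standard library are available. Lean on these libraries where they do the work, as an engineer would, in place of code of your own. Each camera call takes 0.05 s, during which the arm holds its last target. There are 200 camera calls.

## Working session

There is one attempt and no reset: what is moved stays moved. The work goes in short steps, each a Python script; the robot and the scene stay as the last script left them, time stands still between calls to the robot, and variables do not carry over. Pictures are saved under pics/ and viewed, about 8 in all and at most 12, crops included, and the job is handed in when it is done.

```bash
mkdir -p pics
cat > h.py <<'E'
import numpy as np, cv2
from rig import *
def shot(cam,fn):
    im=get_image(cam); cv2.imwrite('pics/'+fn,cv2.cvtColor(im,cv2.COLOR_RGB2BGR)); return im
def proj(cam,P):
    c=camera_info(cam); return cv2.projectPoints(np.float64(P).reshape(-1,1,3),np.float64(c['rvec']),np.float64(c['tvec']),np.float64(c['mtx']),None)[0].reshape(-1,2)
def back(cam,uv,z):
    c=camera_info(cam); R=cv2.Rodrigues(np.float64(c['rvec']))[0]; o=-R.T@np.ravel(c['tvec'])
    uv=np.float64(uv).reshape(-1,2); d=(R.T@np.linalg.inv(c['mtx'])@np.c_[uv,np.ones(len(uv))].T).T
    return o+d*((z-o[2])/d[:,2])[:,None]
E
python3 - <<'E'
from h import *
a=shot('top','top.png');b=shot('scene','scene.png')
for cam in('top','scene'):
    for t in ['rack','knob_grip','ball_1','game','tape_roll','screwdriver','try_square','cup_seat','rail_end']:
        try:
            r=spot_in(cam,t)
            print(cam,t,[(np.round(x['position']).astype(int).tolist(),proj(cam,x['position']).round().astype(int).tolist(),round(x['score'],2)) for x in r[:5]])
        except Exception as e: print(t,e)
print(sense()['time_s'])
E
```

```text
top rack [([616, 238, 19], [[218, 198]], 0.9)]
top knob_grip [([623, 257, 191], [[197, 183]], 0.7)]
top ball_1 [([705, 197, 119], [[231, 152]], 0.88), ([761, 193, 123], [[233, 128]], 0.82), ([572, 418, 52], [[139, 214]], 0.75)]
top game [([654, -196, 96], [[404, 177]], 0.96)]
top tape_roll [([474, -100, 138], [[365, 256]], 0.86), ([761, 191, 123], [[233, 127]], 0.75)]
top screwdriver [([373, 166, 22], [[246, 299]], 0.88)]
top try_square [([300, -184, 12], [[393, 330]], 0.89)]
top cup_seat [([652, -199, 100], [[405, 177]], 0.67)]
top rail_end [([623, 242, 12], [[216, 195]], 0.9)]
scene rack [([690, 212, 56], [[362, 265]], 0.84)]
scene knob_grip []
scene ball_1 [([664, 186, 102], [[346, 241]], 0.81), ([781, 182, 116], [[369, 275]], 0.79), ([712, 185, 116], [[356, 250]], 0.68), ([592, 409, 43], [[427, 227]], 0.59), ([745, -200, 101], [[143, 307]], 0.53)]
scene game [([752, -196, 102], [[146, 309]], 0.57)]
scene tape_roll [([492, -102, 132], [[186, 201]], 0.7)]
scene screwdriver [([394, 165, 18], [[297, 204]], 0.55)]
scene try_square [([222, -183, 6], [[150, 191]], 0.61)]
scene cup_seat [([749, -200, 101], [[143, 309]], 0.92)]
scene rail_end [([688, 214, 58], [[362, 264]], 0.63)]
1.0
```

View pics/top.png

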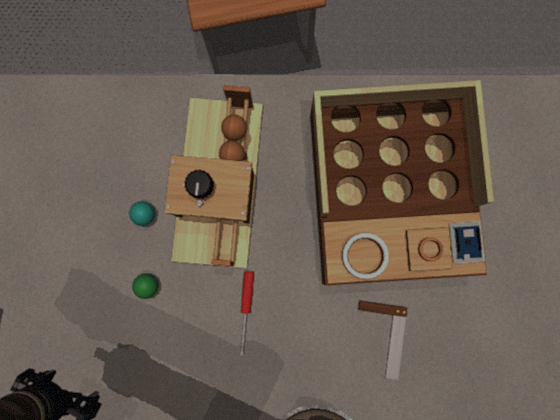

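View pics/scene.png

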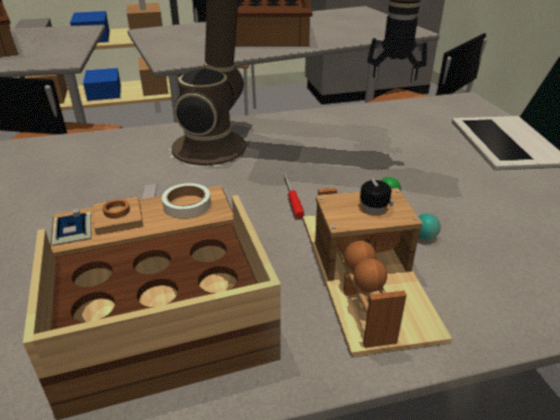

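The top view shows the rack with the knob at about (198,184). The two brown balls in the rack at (233,127) and (231,152) are ball_3 and ball_2. The turquoise (142,213) and green (145,286) balls are look-alikes. The cup is at (430,249), left of the controller board at (467,243). I'll take one enlarged crop for the rack yaw, knob and cup.

Run:
```python
from h import *
im=cv2.imread('pics/top.png')
g=lambda c:cv2.convertScaleAbs(c,alpha=1.7)
A=cv2.resize(g(im[85:275,155:270]),None,fx=3,fy=3,interpolation=cv2.INTER_CUBIC)
B=cv2.resize(g(im[205:295,310:460]),None,fx=3,fy=3,interpolation=cv2.INTER_CUBIC)
C=np.zeros((570,345+450,3),np.uint8);C[:,:345]=A;C[:270,345:]=B
B2=cv2.resize(g(im[215:275,395:495]),None,fx=4,fy=4,interpolation=cv2.INTER_CUBIC);C[300:540,345:745]=B2
cv2.imwrite('pics/crop.png',C)
```

```text
(no output)
```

View pics/crop.png

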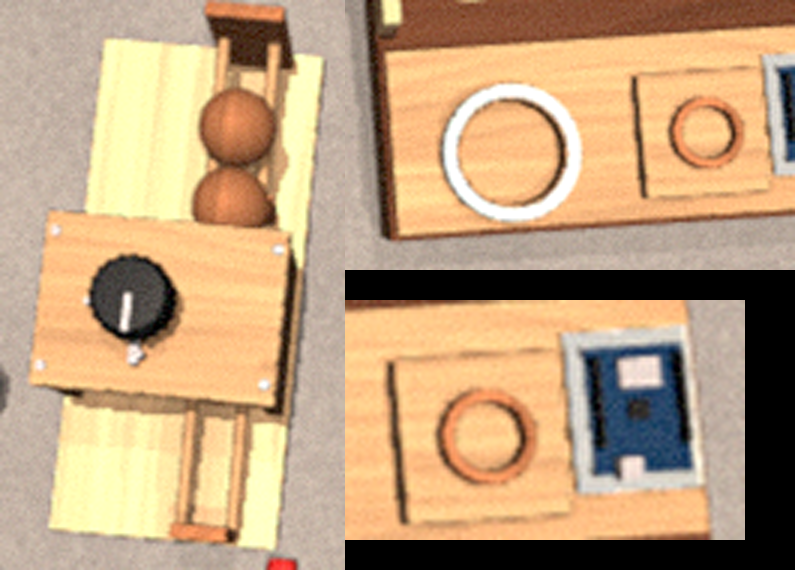

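```bash
cat > pose.py <<'E'
from h import *
def fit(src,dst):
    s=np.float64(src);d=np.float64(dst);a=s-s.mean(0);b=d-d.mean(0)
    th=np.arctan2((a[:,0]*b[:,1]-a[:,1]*b[:,0]).sum(),(a*b).sum())
    R=np.array([[np.cos(th),-np.sin(th)],[np.sin(th),np.cos(th)]]);t=d.mean(0)-R@s.mean(0)
    return th,R,t,np.abs(s@R.T+t-d).max()
A=lambda p:(np.float64(p)+.5)/3-.5+[155,85]
B=lambda p:(np.float64(p)-[345,300]+.5)/4-.5+[395,215]
cov=back('top',A([(50,211),(290,235),(274,405),(31,384)]),140)[:,:2]
th,R,t,e=fit([(105,90),(105,-90),(-25,-90),(-25,90)],cov)
blk=back('top',B([(390,361),(565,347),(577,510),(405,522)]),128)[:,:2]
gth,gR,gt,ge=fit([(-10,-5),(-10,-95),(-100,-95),(-100,-5)],blk)
if __name__=='__main__':
    print('rack',th,t,e); print('game',gth,gt,ge)
    base=back('top',A([(103,38),(325,57),(277,549),(50,528)]),12)[:,:2]
    print('rackbase',fit([(280,92),(280,-92),(-130,-92),(-130,92)],base))
    print('knob meas',back('top',A([(132,297)]),190),'pred',R@[40,14]+t)
    print('cup meas',back('top',B([(488,436)]),142),'pred',gR@[-55,-50]+gt)
    print('railend',R@[-84.5,-38]+t,'screw etc')
    b=back('top',A([(237,127),(233,208)]),120);print('balls rack',(b[:,:2]-t)@R)
    print('endstop',(back('top',A([(204,533)]),90)[:,:2]-t)@R)
    cc=[(-120+0,180),(300,180),(300,-180)]
    print(proj('top',[[*(gR@p+gt),175] for p in cc]), proj('top',[[*(gR@p+gt),110] for p in [(-120,180),(-120,-180)]]))
    k=R@[40,14]+t
    for yaw in np.arange(-180,180,30):
        y=np.radians(yaw);c,s=np.cos(y),np.sin(y)
        q=solve_ik([*k,155],np.array([[c,s,0],[s,-c,0],[0,0,-1]])); print(yaw,None if q is None else np.round(q,2))
E
python3 pose.py
```

```text
rack -0.08896854408011662 [582.08408663 245.50721942] 2.299580597292106
game 0.06660283119512833 [ 541.99633569 -187.5065467 ] 3.583956736631194
rackbase (np.float64(-0.08606565226908228), array([[ 0.99629864,  0.08595944],
       [-0.08595944,  0.99629864]]), array([583.84593163, 245.99279128]), np.float64(1.211289702585077))
knob meas [[621.77808255 254.49565764 190.        ]] pred [623.16980008 255.89779934]
cup meas [[ 489.24929562 -238.87245915  142.        ]] pred [ 490.44595893 -241.05613732]
railend [494.54194546 215.16544099] screw etc
balls rack [[185.30795397 -38.81616588]
 [123.24511543 -42.1216422 ]]
endstop [[-119.91234746  -41.79751768]]
[[328.35798879 286.03138946]
 [314.01254875  89.93859912]
 [480.47279591  79.26055608]] [[325.66351896 284.74128211]
 [488.62309418 274.25451129]]
-180 [ 0.39  0.42  0.18  1.33  0.   -1.18]
-150 [ 0.39  0.42  0.18  1.33  0.   -1.7 ]
-120 [ 0.39  0.42  0.18  1.33  0.   -2.23]
-90 [ 0.39  0.42  0.18  1.33  0.   -2.75]
-60 [0.39 0.42 0.18 1.33 0.   3.01]
-30 [0.39 0.42 0.18 1.33 0.   2.48]
0 [0.39 0.42 0.18 1.33 0.   1.96]
30 [0.39 0.42 0.18 1.33 0.   1.44]
60 [0.39 0.42 0.18 1.33 0.   0.91]
90 [0.39 0.42 0.18 1.33 0.   0.39]
120 [ 0.39  0.42  0.18  1.33  0.   -0.13]
150 [ 0.39  0.42  0.18  1.33  0.   -0.66]
```

```bash
cat >> h.py <<'E'
def down(yaw):
    c,s=np.cos(yaw),np.sin(yaw); return np.array([[c,s,0],[s,-c,0],[0,0,-1.]])
def st(m=''):
    s=sense(); print(m,'t',round(s['time_s'],2),'tcp',np.round(s['tcp_pos'],1),'q6',round(s['joint_pos'][5],3),'F',np.round(s['force'],1),'M',np.round(s['wrist_torque'],2),'tau6',round(s['joint_torque'][5],2),'w',round(s['grip_width'],3)); return s
E
python3 - <<'E'
from h import *
k=[622.5,255.2]
reach([*k,270],down(np.pi/2)); st('above')
print(move_linear([*k,150],feed=120,force_limit=15)); st('down')
shot('top','k0.png')
gripper_to(0.0); st('grip')
E
```

```text
above t 2.67 tcp [621.9 256.  270.1] q6 0.389 F [0.2 0.7 0.6] M [ 0.04  0.01 -0.  ] tau6 -0.0 w 0.997
False
down t 3.83 tcp [622.9 255.5 151. ] q6 0.389 F [-0.4  0.8 -0.4] M [-0.03  0.01  0.03] tau6 0.0 w 1.001
grip t 4.25 tcp [622.9 257.5 151.7] q6 0.389 F [-0.9  5.7  4.9] M [1.35 0.23 0.  ] tau6 0.01 w 0.664
```

Run:
```python
from h import *
s=sense(); move_linear([622.5,257.8,150.5],feed=20); s=st('recentred')
q=np.array(s['joint_pos']); q0=q[5]
for a in (0.7,1.25,1.34,1.38,1.40,1.42,1.44):
    q[5]=q0+a; move_j(list(q)); s=st(f'{a}')
    if abs(s['wrist_torque'][2])>0.6: break
dwell(1.2); s=st('held'); print('turned',s['joint_pos'][5]-q0)
shot('top','held.png')
r=spot_in('top','ball_1'); print([(np.round(x['position']).tolist(),proj('top',x['position']).round().tolist(),x['score']) for x in r])
```

```text
recentred t 4.53 tcp [622.9 257.5 151.6] q6 0.393 F [-0.8 -4.   5.4] M [0.34 0.19 0.08] tau6 0.05 w 0.663
0.7 t 5.24 tcp [622.7 256.9 151.7] q6 1.09 F [-2.8 -3.8  1.2] M [-0.09 -0.18  0.08] tau6 0.09 w 0.665
1.25 t 5.83 tcp [622.4 256.6 151.7] q6 1.64 F [-5.2 -4.2  2.7] M [-0.57 -0.14  0.1 ] tau6 0.14 w 0.664
1.34 t 6.08 tcp [622.3 256.5 151.7] q6 1.731 F [-4.6 -4.9  2.6] M [-0.66 -0.09  0.09] tau6 0.22 w 0.665
1.38 t 6.33 tcp [622.2 256.5 151.7] q6 1.77 F [-4.9 -5.3  2.8] M [-0.67  0.    0.15] tau6 0.16 w 0.666
1.4 t 6.58 tcp [622.2 256.5 151.7] q6 1.79 F [-4.6 -4.8  2.6] M [-0.74 -0.    0.11] tau6 0.12 w 0.668
1.42 t 6.83 tcp [622.2 256.1 151.6] q6 1.809 F [-4.6 -6.   3. ] M [-1.2   0.28  0.83] tau6 0.84 w 0.662
held t 8.03 tcp [622.2 256.1 151.6] q6 1.809 F [-4.8 -6.3  3.2] M [-1.18  0.22  0.85] tau6 0.84 w 0.663
turned 1.41608534002738
[([400.0, 402.0, 52.0], [[144.0, 288.0]], 0.89), ([747.0, 191.0, 118.0], [[233.0, 134.0]], 0.64), ([699.0, 193.0, 120.0], [[232.0, 155.0]], 0.55), ([501.0, 199.0, 83.0], [[230.0, 244.0]], 0.44)]
```

View pics/held.png

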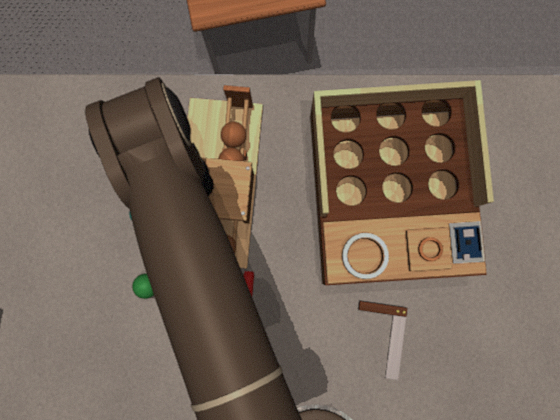

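The stop is felt (0.85 N m). The served ball shows beside the arm at about (230,244), partly hidden, and ball_2 and ball_3 are at (232,157) and (233,134). Next I release the knob.

Run:
```python
from h import *
gripper_to(1.0); dwell(1.2); st('open')
move_linear([622.2,256.1,275],feed=200); st('up')
q=list(sense()['joint_pos']); q[0]+=0.45; move_j(q)
shot('top','rel.png')
r=spot_in('top','ball_1'); print([(np.round(x['position']).tolist(),proj('top',x['position']).round().tolist(),x['score']) for x in r])
im=cv2.imread('pics/rel.png'); cv2.imwrite('pics/relc.png',cv2.resize(cv2.convertScaleAbs(im[85:275,155:270],alpha=1.7),None,fx=3,fy=3,interpolation=cv2.INTER_CUBIC))
from pose import R,t
for x in r: print('rack',(np.array(x['position'][:2])-t)@R)
```

```text
open t 9.73 tcp [622.9 257.6 151.6] q6 1.813 F [-0.7  0.1 -0.2] M [-0.02 -0.01  0.05] tau6 0.0 w 1.0
up t 10.5 tcp [622.1 256.1 273.9] q6 1.811 F [ 0.9 -0.3 -0.8] M [0.01 0.01 0.05] tau6 -0.0 w 0.999
[([494.0, 218.0, 91.0], [[221.0, 247.0]], 0.87), ([574.0, 413.0, 51.0], [[141.0, 214.0]], 0.78), ([707.0, 196.0, 119.0], [[231.0, 152.0]], 0.74), ([404.0, 396.0, 48.0], [[147.0, 286.0]], 0.61)]
rack [-84.98395745 -35.29775357]
rack [-23.45872909 166.36643829]
rack [128.61254231 -38.13064828]
rack [-191.15851813  134.13864354]
```

View pics/relc.png

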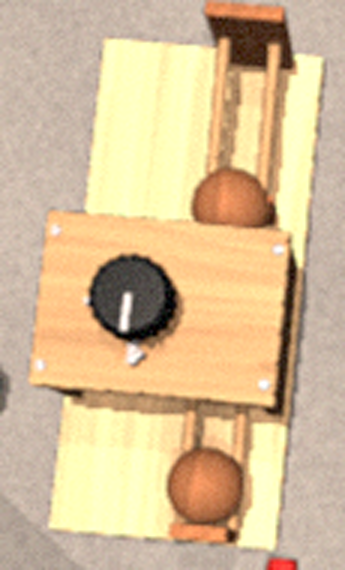

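The ball lies at the rail end, the knob is home and ball_2 has moved up. Next I measure its outline and check where the wrist camera sits before picking it up.

Run:
```python
from h import *
from pose import A,B,R,t,th,gth
s=sense()
c=camera_info('wrist');Rc=cv2.Rodrigues(np.float64(c['rvec']))[0];o=-Rc.T@np.ravel(c['tvec'])
print('cam in tool',np.array(s['eef_rot']).T@(o-s['tcp_pos']))
print('ball',back('top',A([(206,485)]),73))
print('pred',R@[-84.5,-38]+t)
shot('top','m.png')
m=max(cut_out('top','ball_1'),key=lambda x:x['region'][225:265,205:240].sum())['region']
v,u=np.nonzero(m);print(u.mean(),v.mean(),m.sum(),back('top',[(u.mean(),v.mean())],73))
for p in([494,215,60],[490,-240,142]):
  for y in (th+np.pi/2,th-np.pi/2,gth,gth+np.pi,gth+np.pi/2): 
    q=solve_ik(p,down(y));print(p,round(y,2),None if q is None else np.round(q,2))
# cup from ring, hough refine
im=cv2.imread('pics/m.png')
```

```text
cam in tool [   1.08624845  -80.79396685 -142.13884562]
ball [[495.65523616 215.67277085  73.        ]]
pred [494.54194546 215.16544099]
222.6158415841584 246.38217821782177 505 [[495.53893622 217.32303358  73.        ]]
[494, 215, 60] 1.48 [ 0.41  0.21 -0.32  1.04  0.    0.5 ]
[494, 215, 60] -1.66 [ 0.41  0.21 -0.32  1.04  0.   -2.64]
[494, 215, 60] 0.07 [ 0.41  0.21 -0.32  1.04  0.    1.91]
[494, 215, 60] 3.21 [ 0.41  0.21 -0.32  1.04  0.   -1.23]
[494, 215, 60] 1.64 [ 0.41  0.21 -0.32  1.04  0.    0.34]
[490, -240, 142] 1.48 [-0.46  0.18 -0.17  1.22  0.   -0.37]
[490, -240, 142] -1.66 [-0.46  0.18 -0.17  1.22  0.    2.78]
[490, -240, 142] 0.07 [-0.46  0.18 -0.17  1.22  0.    1.05]
[490, -240, 142] 3.21 [-0.46  0.18 -0.17  1.22  0.   -2.09]
[490, -240, 142] 1.64 [-0.46  0.18 -0.17  1.22  0.   -0.52]
```

Run:
```python
from h import *
from pose import th,gth
b=[495.2,216.0]; D=down(th+np.pi/2)
reach([*b,200],D); st('above')
print(move_linear([*b,48],feed=150,force_limit=12)); st('down')
gripper_to(0.0); s=st('grip')
move_linear([*b,250],feed=150); st('lift')
c=[489.6,-239.6]
reach([c[0],c[1]-81,320],down(gth)); st('over cup')   # camera sits +81 in y
shot('wrist','w.png'); print(proj('wrist',[[*c,142]]))
```

```text
above t 13.04 tcp [495.6 216.3 200.4] q6 0.501 F [ 0.4 -0.6  0.9] M [ 0.05  0.02 -0.02] tau6 -0.01 w 0.998
False
down t 14.21 tcp [495.8 216.4  48.9] q6 0.5 F [ 0.4 -0.5 -0.8] M [ 0.05 -0.03 -0.05] tau6 0.0 w 1.001
grip t 14.58 tcp [495.9 216.4  49.2] q6 0.5 F [-1.5  0.6  4.8] M [0.   0.2  0.05] tau6 0.01 w 0.676
lift t 16.08 tcp [494.8 215.9 249. ] q6 0.5 F [ 0.4 -1.  -1. ] M [ 0.   -0.01  0.01] tau6 0.0 w 0.676
over cup t 18.03 tcp [ 490.  -319.7  319.9] q6 0.924 F [-0.3  0.  -0.5] M [ 0.01  0.   -0.06] tau6 0.0 w 0.679
[[287.36205156 111.16380873]]
```

View pics/w.png

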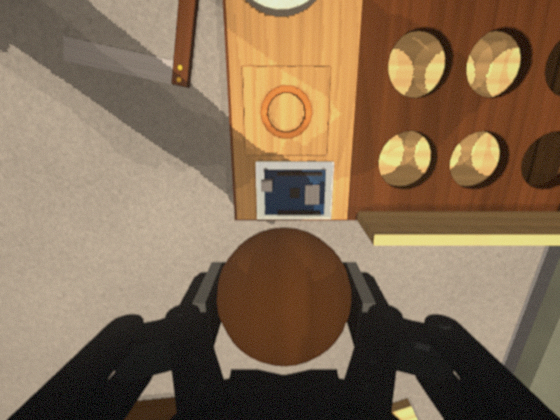

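The cup ring centre appears at (287,111) in the wrist view, as my estimate predicted (287.4,111.2). The ball is gripped centrally at (284,297).

Run:
```python
from h import *
from pose import gth
s=sense(); T=np.array(s['tcp_pos'])
b=back('wrist',[(284,297)],T[2]+23.8)[0]; off=np.array(s['eef_rot']).T@(b-T); cup=back('wrist',[(287,111.5)],142)[0]
print('ball in tool',off,'cup',cup)
c=(cup[:2]+[489.6,-239.6])/2
bo=(b-T)[:2]; bo=np.clip(bo,-2,2)
p=c-bo; print('cmd',p)
move_linear([*p,230],feed=150); move_linear([*p,152],feed=80); s=st('near')
p2=p-(np.array(s['tcp_pos'])[:2]-p)   # remove tracking offset
print(move_linear([*p2,138],feed=15,force_limit=5)); st('contact')
```

```text
ball in tool [  1.64957377  -1.18025228 -23.79976753] cup [ 489.26315778 -239.94243997  142.        ]
cmd [ 487.86521497 -241.05555943]
near t 20.16 tcp [ 488.2 -241.2  152.7] q6 1.045 F [ 1.3 -0.5 -1.8] M [-0.02  0.04 -0.02] tau6 -0.0 w 0.674
True
contact t 20.79 tcp [ 487.7 -241.4  143. ] q6 1.045 F [ 0.4 -1.6  3.4] M [-0.23 -0.04  0.04] tau6 -0.0 w 0.676
```

Run:
```python
from h import *
s=sense();T=np.array(s['tcp_pos'])
move_linear([T[0],T[1]+1.2,T[2]-1.0],feed=10,force_limit=8); st('nudge')
gripper_to(1.0); dwell(.3); s=st('open'); T=np.array(s['tcp_pos'])
move_linear([T[0],T[1],300],feed=120); st('up')
q=list(sense()['joint_pos']); q[0]-=0.6; move_j(q); dwell(.5)
shot('top','end.png')
r=spot_in('top','ball_1'); print([(np.round(x['position']).tolist(),proj('top',x['position']).round().tolist(),round(x['score'],2)) for x in r])
R=cut_out('top','ball_1')
for x in R:
    v,u=np.nonzero(x['region']); print(u.mean(),v.mean(),len(u),back('top',[(u.mean(),v.mean())],165)[0])
for n in('tape_roll','screwdriver','try_square'): print(n,spot_in('top',n)[0])
```

```text
nudge t 21.04 tcp [ 487.7 -241.2  143. ] q6 1.047 F [-1.9 -4.   7.6] M [-0.61  0.41  0.09] tau6 0.03 w 0.676
open t 21.73 tcp [ 487.7 -240.1  142. ] q6 1.047 F [-0.8  0.1 -0.6] M [ 0.04 -0.02  0.01] tau6 0.0 w 1.003
up t 23.2 tcp [ 487.5 -240.   299.3] q6 1.047 F [ 0.  -0.6 -0. ] M [ 0.03 -0.01 -0.05] tau6 0.0 w 0.999
[([572.0, 416.0, 51.0], [[140.0, 214.0]], 0.86), ([707.0, 196.0, 117.0], [[231.0, 152.0]], 0.81), ([408.0, 402.0, 48.0], [[144.0, 284.0]], 0.63), ([484.0, -232.0, 188.0], [[434.0, 250.0]], 0.6)]
144.41351888667992 285.4314115308151 503 [409.96292022 368.53022277 165.        ]
231.01951219512196 151.0951219512195 410 [697.05791828 190.62003822 165.        ]
434.0727002967359 248.4213649851632 674 [ 488.92083639 -239.72632244  165.        ]
141.92237442922374 212.1415525114155 438 [564.46018779 378.63020369 165.        ]
tape_roll {'position': [706.5, 196.1, 113.5], 'score': 0.67}
screwdriver {'position': [377.0, 167.2, 25.2], 'score': 0.72}
try_square {'position': [302.6, -184.4, 12.7], 'score': 0.87}
```

View pics/end.png

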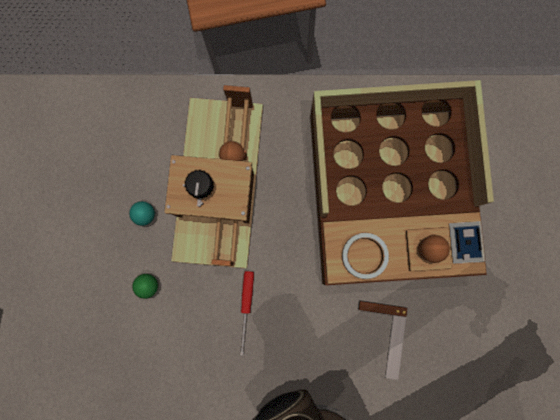

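The ball sits in the cup at (434,248), which is (488.9,-239.7) at z 165 and within 1 mm of the measured cup centre. The knob is home, one ball waits behind the gate at (231,152), and the tape, screwdriver and square have not moved.

```bash
python3 -c "
from rig import *
finish_job()"
```

```text
the job is handed in; nothing more can be done
```

The served ball is in the cup and the job is handed in. It took about 25 s of the 59 s allowed; `finish_job()` gives no verdict.

**What I did:** I turned the knob 1.41 rad until the stop was felt and held it there for over 1.2 s while ball_1 rolled down. I then opened the fingers so the knob sprang home. I picked the ball up at the rail end, lowered it into the cup under a force limit until it touched, released it and backed the arm away.

**Last checks that passed:**
- **Ball in the cup:** it measures (488.9, -239.7) at the seat height, about 0.5 mm from the measured cup centre.
- **Rack:** the knob pointer is home, and ball_3 is visible at rack x of about 129 mm. Ball_2 is hidden under the cover, so its place at the gate is inferred from ball_3 having moved up.
- **Tools:** the detected screwdriver and try-square positions moved by less than 5 mm, which is within the detection error.

**What disagreed:**
- First contact with the cup came about 2 mm higher than predicted, so the ball settled by about that much on release.
- In the final picture the network reported the ball in the rack as the tape roll. I judged the tape by eye instead, and it lies where it was at the start.

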